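# Index the sampler tray to the code reader

## Robot

A 6-joint arm with a two-finger parallel gripper is mounted at the origin on the work surface. World frame = base frame: x ahead of the robot, y to its left, z up, the work surface at z = 0. Lengths are in m, angles in rad, forces in N, time in s.
With the tool pointing down it reaches from about 0.35 to 0.875 m from the base axis. Payload 4.2 kg.
Tool frame: the origin (TCP) lies midway between the tips of the shut fingers; the grasp point (between the pads) lies 19 mm behind it (r.pinch_z is the distance from the TCP to the grasp point, in m); z points along the fingers, y is the line along which they close (so a half turn about z gives the same grasp; the last joint's range is limited). The gripper opens to 85 mm and grips with 20 to 120 N. Pads are 22 mm wide; open, the fingers measure 114 mm over their backs; the gripper's body (76 mm by 85 mm) begins 54 mm behind the grasp point. The pads swing forward as they close: fully open they stand 13 mm farther back than shut.
Start: joints at [-0.866, 0.385, 0.008, 0, -1.194, -0.259], TCP at [0.269, -0.564, 0.231] pointing down, gripper open.
Joint ranges: [-3.14, 3.14], [-1.21, 2.06], [-1.07, 1.41], [-3.16, 2.05], [-2.99, -0.16], [-3.1, 3.1]. Speed limits (rad/s): [2.79, 2.79, 3.14, 3.14, 3.14, 3.14].

## Interface

Orientations are given as a unit quaternion [x, y, z, w].
In Python, from station import r gives the robot as it stands.
- The arm moves only by the shell command python3 -m handwheel 'ROWS' [FORCE]. ROWS is JSON, a list of rows, each a list of 5 numbers: the shift along the world's x, y, z in cm, then the turn about the world's z in degrees, then the closure in counts, from 0 (fully open) to 255 (shut). In form: [[tx, ty, tz, yaw, grip], ...]. A call has 1 to 12 rows; each row shifts and turns the commanded pose from where the row before left it; what a row does not reach is not made up. A row lasts 1/8 s, in which the tool goes at most 62.5 mm and 10.7 degrees, less where a joint would pass 70% of its speed; a pose out of reach is approached as far as the arm can. A call with a gripper value outside its range is refused whole. The fingers move at their own pace and stop on an object; FORCE is the grip in N (left out, the last holds). Time passes only in rows, so rows that do not move let the fingers close. It gives the time, the measured TCP pose, the force, the opening and the grip force at its end, in the units of the state.
- r.get_obs(): the state, without advancing time (a new reading comes with each control period).
- r.snapshot(name): name is "side" or "top" or "wrist"; returns a dict with "frame" (400x640x3 uint8, red, green, blue), "mtx" (3x3 intrinsics, pixels), "world_from_camera" (4x4, takes a point from camera to world coordinates); the wrist camera has in their place "tool_from_camera" (4x4, takes a point from camera to tool coordinates, whose origin is the TCP and whose axes are the flange's). Camera axes: x right, y down, z forward; pixel columns grow to the right and rows downward; lengths in m; the calibration is good to about 2 mm. A picture is of the moment at which its call begins: read the wrist's pose just before it. There is no depth.
- r.close_job(): hands the job in; it is judged then, once.
The state is a dict: "time_s": time; "joints": joint angles; "joint_vel": joint speeds; "joint_efforts": joint torques, N m; "eef_pos": TCP position; "orientation": TCP orientation; "wrist_force": force on the tool from outside, world axes, zero at the start; "ft_torque": the same for the moment, N m; "width": finger opening in m; "gripper_force": force on a finger pad.
Only numpy, scipy, OpenCV 4.12 (cv2) and the standard library are available. Lean on these libraries where they do the work, as an engineer would, in place of code of your own. Each camera call takes 0.05 s, during which the arm holds its last target. There are 200 camera calls.

## Task

Bring the red-capped vial to the code reader of the sampler: pull the red plunger handle up and twist it clockwise so that it stays out, push the round tray round by its blue peg until the red-capped vial faces the reader, then twist the handle back so that the plunger drops fully home and locks the tray. Keep all vials standing in their pockets and leave the other things on the bench where they are.

Things in the scene. Friction and masses are not known exactly. Their poses are not given: they have to be found in the camera images.
- handle (a point): centre of the red T-bar handle of the upright indexing plunger, over the tray's rim, 112 mm from the hub on the side away from the reader; plunger axis vertical through it. Bar 44 mm long (this frame's x, level; turns with it), 12 mm wide (y), 18 mm tall; centre 137 mm above the bench when home. Brass collar below it: top at 108 mm. Home, the bar points to the hub
- plunger_lift (a joint): how far the plunger is pulled straight up, in m: 0 = fully home in a notch of the rim, 0.022 = upper stop. A spring pushes it down with 6 N at home, 10 N at the stop. It is clear of the rim above 0.012; at 0.015 its cross pin clears the collar. Over rim without a notch it rests at about 0.011, not locked
- plunger_twist (a joint): handle's twist in rad, clockwise from above: 0 = pin over the collar's slot (relocking position), 1.4 = far stop. It turns only when lifted more than 0.015 (pull to 0.018). Let go at a twist over 0.7, the pin rests on the collar and the plunger stays out at 0.015; twisted back below about 0.3 it is free to drop by its spring
- tray (a joint): turn of the round tray in rad, counter-clockwise from above, 0 at the start; turns either way by over a turn. 6 pockets and 6 rim notches 60 degrees apart: it locks at multiples of 1.047 rad only. Plunger out, it turns with slight friction (0.06 N m) and stays where left. Plunger nose 12 mm wide and round, notch 14 mm; it draws the tray in from about 0.04 rad off
- hub (a point): point on the tray's vertical axis, on its top face, 64 mm above the bench. Frame of the fixed white housing, 260 mm (x) by 350 mm (y) by 50 mm tall; the plunger is on its +y side, the reader on its -y side
- peg_top (a point): centre of the top of the blue upright peg on the tray, 60 mm from the tray's axis, half-way between two pockets, 14 mm in diameter; top 155 mm above the bench, 45 mm above the vials' tops. Push it sideways, from either side, to turn the tray; it goes round with the tray
- station (a point): reading place: where the centre of a vial is when its pocket faces the grey code reader (a box 56 x 30 mm, 125 mm tall above the bench, with a yellow line on top, outside the rim). 78 mm from the tray's axis, 87 mm above the bench
- red_vial_mid (a point): centre, half-way up, of the vial with the red cap: amber glass, 23 mm diameter, 46 mm tall, standing loose in one of the tray's pockets, 78 mm from the tray's axis; its top is 110 mm above the bench, the pocket wall is 18 mm high
- vial_a_mid (a point): 10 ml amber glass vial with a white cap, 23 mm diameter, 46 mm tall, loose in its pocket of the tray; bystander. This point is its centre, half-way up
- vial_b_mid (a point): 10 ml amber glass vial with a white cap, 23 mm diameter, 46 mm tall, loose in its pocket of the tray; bystander. This point is its centre, half-way up
- vial_c_mid (a point): 10 ml amber glass vial with a white cap, 23 mm diameter, 46 mm tall, loose in its pocket of the tray; bystander. This point is its centre, half-way up
- vial_d_mid (a point): 10 ml amber glass vial with a white cap, 23 mm diameter, 46 mm tall, loose in its pocket of the tray; bystander. This point is its centre, half-way up
- solvent_mid (a point): amber solvent bottle with blue cap, 68 mm diameter, 150 mm tall; bystander, stands loose on the bench. This point is its centre
- beaker_mid (a point): glass beaker, 72 mm diameter, 90 mm tall; bystander, stands loose on the bench. This point is its centre
- cap_jar_mid (a point): clear jar with white cap, 60 mm diameter, 70 mm tall; bystander, stands loose on the bench. This point is its centre
- spatula_mid (a point): laboratory spatula, 190 mm long, lying flat; bystander, stands loose on the bench. This point is its centre
- swab_box_mid (a point): cardboard box, 70 x 110 x 50 mm; bystander, stands loose on the bench. This point is its centre

How it is judged:
By the outcome, as a careful person would: the job done as asked, in the order asked, and still so for the second after the job is handed in, with the robot touching nothing.
It also fails if it takes over 69 s, if anything falls off the work surface, if the arm or the gripper's body presses on something with over 40 N, if the wrist force passes 120 N, or if a joint passes its speed limit or range.

## Working session

There is one attempt and no reset: what is moved stays moved. The work goes in short steps, Python scripts to look and compute and a shell command to move; the robot and the scene stay as the last step left them, time stands still between calls to the robot, and variables do not carry over. Pictures are saved under pics/ and viewed, at most 10 in all, crops included, and the job is handed in when it is done.

```bash
mkdir -p pics; ls; python3 - <<'E'
from station import r
import cv2,numpy as np
o=r.get_obs();print({k:np.round(v,3).tolist() for k,v in o.items()},r.pinch_z)
for n in("top","side"):
    s=r.snapshot(n);cv2.imwrite(f"pics/{n}1.png",s["frame"][:,:,::-1]);print(n,s["mtx"].tolist(),np.round(s["world_from_camera"],4).tolist())
    np.savez(f"{n}.npz",**s)
E
```

```text
pics
{'time_s': 0.0, 'joints': [-0.866, 0.386, 0.007, -0.001, -1.194, -0.259], 'joint_vel': [0.0, -0.001, -0.001, -0.001, -0.002, -0.0], 'joint_efforts': [-0.0, -39.229, 18.84, 4.186, -0.005, 0.0], 'eef_pos': [0.269, -0.563, 0.23], 'orientation': [-0.221, 0.975, 0.001, -0.0], 'wrist_force': [0.059, -0.738, 0.002], 'ft_torque': [-0.033, -0.01, -0.01], 'gripper_force': 0.0, 'width': 0.086} 0.0187
top [[413.3390323026058, 0.0, 324.1225301572469], [0.0, 413.3390323026058, 200.64663377459814], [0.0, 0.0, 1.0]] [[0.0069, -0.9852, 0.1712, 0.2526], [-0.9999, -0.0043, 0.0153, -0.0202], [-0.0144, -0.1713, -0.9851, 1.5098], [0.0, 0.0, 0.0, 1.0]]
side [[455.4884550957119, 0.0, 316.99612045726866], [0.0, 455.4884550957119, 206.5232890279665], [0.0, 0.0, 1.0]] [[-0.8897, -0.3227, 0.323, 0.1073], [-0.4563, 0.6522, -0.6053, 0.7385], [-0.0154, -0.686, -0.7275, 1.007], [0.0, 0.0, 0.0, 1.0]]
```

View pics/top1.png

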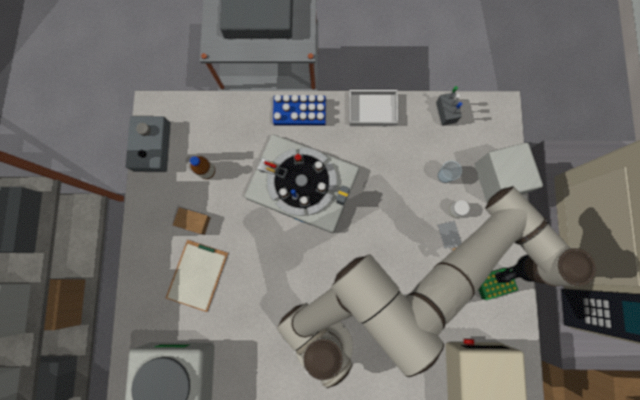

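View pics/side1.png

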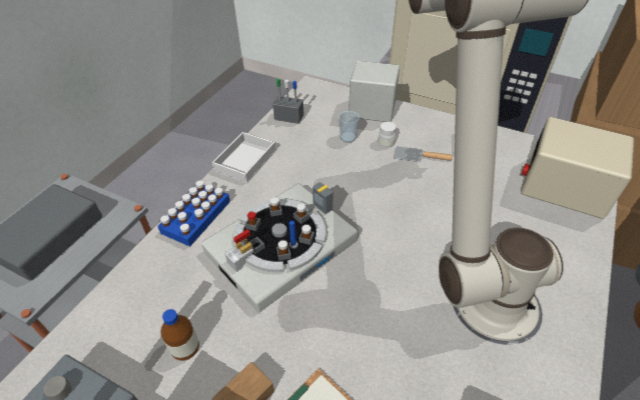

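The top view shows the hub at about (303,180), the handle at (268,166), the reader at (343,195) and the red vial at (297,156). I'll enlarge both views.

```bash
python3 - <<'E'
import cv2,numpy as np
a=np.load("top.npz")["frame"][130:235,235:375,::-1];b=np.load("side.npz")["frame"][175:305,200:360,::-1]
cv2.imwrite("pics/topc.png",cv2.resize(a,None,fx=5.5,fy=5.5,interpolation=cv2.INTER_CUBIC))
cv2.imwrite("pics/sidec.png",cv2.resize(b,None,fx=4.5,fy=4.5,interpolation=cv2.INTER_CUBIC))
E
```

```text
(no output)
```

View pics/topc.png

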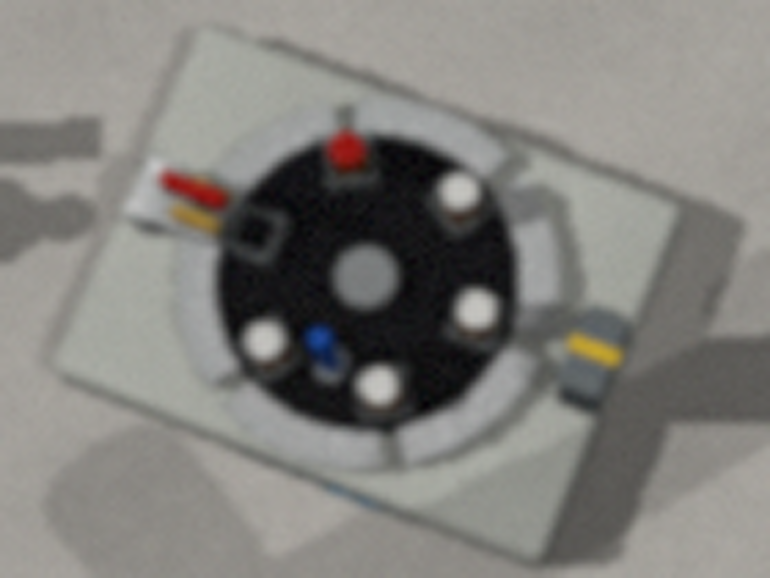

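View pics/sidec.png

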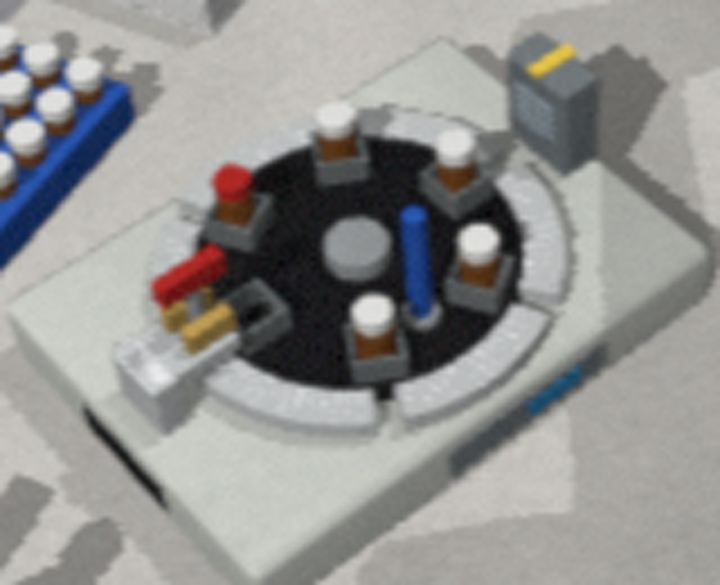

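The enlarged top crop (5.5x) gives the features. The handle top is at (195,190), the red cap at (347,152) and the peg top at (321,340). The reader's yellow line is at (595,350), and the white caps are at (460,194), (476,309), (378,384) and (265,341). The pocket under the plunger is empty and the red vial sits 60° clockwise of it, so the tray must turn about −120°.

```bash
cat > h.py <<'E'
import numpy as np
def px(cam,u,v,z):
    s=np.load(cam+".npz");T=s["world_from_camera"];d=T[:3,:3]@np.linalg.solve(s["mtx"],[u,v,1]);o=T[:3,3]
    return o+d*(z-o[2])/d[2]
top=lambda a,b,z:px("top",235+(a+.5)/5.5-.5,130+(b+.5)/5.5-.5,z)
side=lambda a,b,z:px("side",200+(a+.5)/4.5-.5,175+(b+.5)/4.5-.5,z)
E
python3 - <<'E'
from h import *
from scipy.optimize import least_squares
obs={"handle":(112,0,[top(195,190,.146),side(190,275,.146)]),"peg":(60,90,[top(321,340,.155),side(413,211,.155)]),
"red":(78,-60,[top(347,150,.11),side(233,178,.11)]),"w1":(78,-120,[top(460,192,.11),side(336,113,.11)]),
"w2":(78,180,[top(476,307,.11),side(456,142,.11)]),"w3":(78,120,[top(378,382,.11),side(479,237,.11)]),"w4":(78,60,[top(265,339,.11),side(373,308,.11)])}
for k,v in obs.items():print(k,*[np.round(p[:2],4) for p in v[2]])
f=lambda q:np.concatenate([p[:2]-q[:2]-d/1000*np.array([np.cos(q[2]+np.radians(a)),np.sin(q[2]+np.radians(a))]) for d,a,ps in obs.values() for p in ps])
for sel in ("both",):
    s=least_squares(f,[.55,.05,.9]);q=s.x;print(q,np.degrees(q[2]),np.round(s.fun.reshape(-1,2)*1e3,1).tolist())
P=lambda d,a:np.round(q[:2]+d/1000*np.array([np.cos(q[2]+np.radians(a)),np.sin(q[2]+np.radians(a))]),4)
print("handle",P(112,0),"peg",P(60,90),"pegend",P(60,-30))
E
```

```text
handle [0.6151 0.1862] [0.6102 0.1918]
peg [0.5189 0.1053] [0.5195 0.1036]
red [0.6512 0.0954] [0.65   0.0948]
w1 [0.6239 0.0231] [0.6227 0.0213]
w2 [0.5493 0.0123] [0.5452 0.0102]
w3 [0.5011 0.0733] [0.4973 0.0706]
w4 [0.5283 0.1448] [0.5258 0.1433]
[0.57473912 0.0835418  1.2065021 ] 69.12747816770731 [[0.4, -2.0], [-4.4, 3.6], [0.2, 0.4], [0.8, -1.3], [-0.5, -0.6], [-1.8, -1.1], [-0.1, 0.0], [-1.3, -1.7], [2.4, 1.6], [-1.7, -0.5], [3.4, 2.1], [-0.5, -0.6], [2.7, 0.7], [0.3, -0.8]]
handle [0.6146 0.1882] peg [0.5187 0.1049] pegend [0.6213 0.1214]
```

```bash
python3 -m handwheel '[[1.7,3.7,0,2.2,0],[1.7,3.7,0,2.2,0],[1.7,3.7,0,2.2,0],[1.7,3.7,0,2.2,0],[1.7,3.7,0,2.2,0],[1.7,3.7,0,2.2,0],[1.7,3.7,0,2.2,0],[1.7,3.7,0,2.2,0],[1.7,3.7,0,2.2,0],[1.7,3.7,0,2.2,0]]' 40; python3 -m handwheel '[[1.7,3.7,0,2.2,0],[1.7,3.7,0,2.2,0],[1.7,3.7,0,2.2,0],[1.7,3.7,0,2.2,0],[1.7,3.7,0,2.2,60],[1.7,3.7,0,2.2,100],[1.7,3.7,0,2.2,120],[1.7,3.7,0,2.2,120],[0,0,0,0,120],[0,0,0,0,120]]'
cat >> h.py <<'E'
def st():
    from station import r
    from scipy.spatial.transform import Rotation as R
    o=r.get_obs();y=R.from_quat(o["orientation"]).as_matrix()[:,1]
    print("t",round(o["time_s"],2),"p",np.round(o["eef_pos"],4),"yaw_y",round(np.degrees(np.arctan2(y[1],y[0])),1),"j",np.round(o["joints"],2),"w",round(o["width"],4),"F",np.round(o["wrist_force"],1),"g",round(o["gripper_force"],1));return o
E
python3 - <<'E'
from h import *;from station import r;import cv2
o=st();s=r.snapshot("wrist");np.savez("wrist.npz",**s);np.savez("wobs.npz",p=o["eef_pos"],q=o["orientation"])
cv2.imwrite("pics/wrist1.png",s["frame"][:,:,::-1])
E
```

```text
time_s: 1.35
eef_pos: [0.4396, -0.1925, 0.231]
orientation: [-0.404, 0.915, 0.0, -0.0]
wrist_force: [0.3, 0.5, 0.4]
width: 0.0852
gripper_force: 0.0
time_s: 2.6
eef_pos: [0.5749, 0.1018, 0.2307]
orientation: [-0.538, 0.843, 0.0, -0.001]
wrist_force: [0.8, -0.0, 0.3]
width: 0.0458
gripper_force: 0.0
t 2.6 p [0.5749 0.1018 0.2307] yaw_y 155.1 j [ 0.45  0.32 -0.1  -0.   -1.16 -0.89] w 0.0458 F [ 0.8 -0.   0.3] g 0.0
```

View pics/wrist1.png

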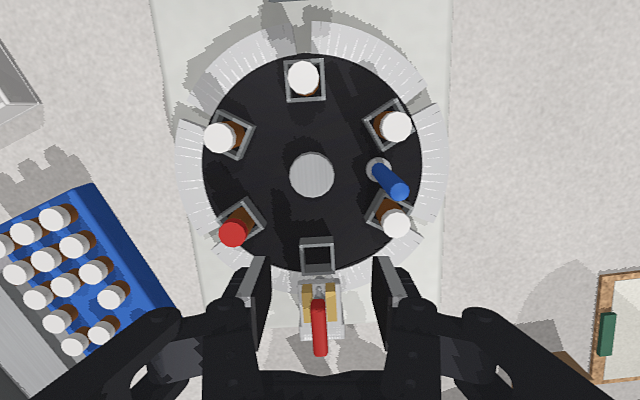

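The wrist view shows the handle bar running from about (318,302) to (320,355). The peg top is at (399,192) and the red cap at (232,235). White caps are at (304,75), (397,125), (397,224) and (217,138).

```bash
cat >> h.py <<'E'
def wr(u,v,z,f="wrist",g="wobs"):
    from scipy.spatial.transform import Rotation as R
    s=np.load(f+".npz");o=np.load(g+".npz");W=np.eye(4);W[:3,:3]=R.from_quat(o["q"]).as_matrix();W[:3,3]=o["p"]
    T=W@s["tool_from_camera"];d=T[:3,:3]@np.linalg.solve(s["mtx"],[u,v,1]);c=T[:3,3]
    return c+d*(z-c[2])/d[2]
E
python3 - <<'E'
from h import *
from scipy.optimize import least_squares
obs={"handle":(112,0,wr(319.3,327,.146)),"peg":(60,90,wr(399,192,.155)),"red":(78,-60,wr(232,236,.11)),"w1":(78,-120,wr(217,138,.11)),"w2":(78,180,wr(304,74,.11)),"w3":(78,120,wr(398,124,.11)),"w4":(78,60,wr(397,226,.11))}
for k,v in obs.items():print(k,np.round(v[2][:2],4))
f=lambda q:np.concatenate([p[:2]-q[:2]-d/1000*np.array([np.cos(q[2]+np.radians(a)),np.sin(q[2]+np.radians(a))]) for d,a,p in obs.values()])
s=least_squares(f,[.55,.05,.9]);q=s.x;print(q,np.degrees(q[2]),np.round(s.fun.reshape(-1,2)*1e3,1).tolist())
P=lambda d,a:np.round(q[:2]+d/1000*np.array([np.cos(q[2]+np.radians(a)),np.sin(q[2]+np.radians(a))]),4)
print("handle",P(112,0),"peg",P(60,90),"pegend",P(60,-30))
E
```

```text
handle [0.612  0.1825]
peg [0.519 0.106]
red [0.6512 0.0973]
w1 [0.6231 0.0236]
w2 [0.5442 0.0106]
w3 [0.4958 0.0714]
w4 [0.5257 0.146 ]
[0.57352275 0.08343662 1.19915689] 68.70662880222783 [[-2.2, -5.3], [1.4, 0.8], [0.6, 2.1], [0.8, 1.1], [-0.9, -0.1], [-0.6, -0.3], [0.9, 1.7]]
handle [0.6142 0.1878] peg [0.5176 0.1052] pegend [0.6203 0.121 ]
```

```bash
python3 -m handwheel '[[2,4.3,0,1.8,120],[1.9,4.3,0,1.8,120],[0,0,-3,0,120],[0,0,-3,0,120],[0,0,-3,0,120],[0,0,-1.3,0,120],[0,0,-1,0,120],[0,0,0,0,120],[0,0,0,0,120]]' ; python3 - <<'E'
from h import *;from station import r;import cv2
o=st();s=r.snapshot("wrist");cv2.imwrite("pics/wrist2.png",s["frame"][:,:,::-1])
E
```

```text
time_s: 3.78
eef_pos: [0.6152, 0.1883, 0.1195]
orientation: [-0.565, 0.825, -0.0, 0.001]
wrist_force: [0.1, 0.3, 0.5]
width: 0.0451
gripper_force: 0.0
t 3.77 p [0.6152 0.1883 0.1195] yaw_y 158.7 j [ 0.55  0.51 -0.09  0.   -0.97 -0.92] w 0.0451 F [0.1 0.3 0.5] g 0.0
```

View pics/wrist2.png

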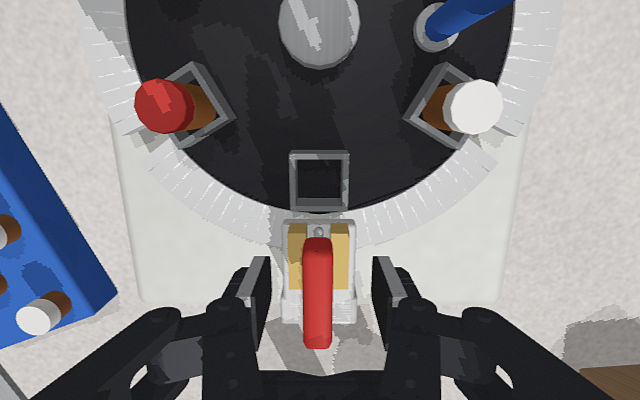

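The bar at u≈317 sits centred between the pads (midpoint about 320). Closing and pulling up.

```bash
python3 -m handwheel '[[0,0,0,0,200],[0,0,0,0,255],[0,0,0,0,255],[0,0,0,0,255],[0,0,0,0,255],[0,0,0,0,255]]' 60; python3 -m handwheel '[[0,0,0.5,0,255],[0,0,0.5,0,255],[0,0,0.5,0,255],[0,0,0.4,0,255],[0,0,0,0,255],[0,0,0,0,255]]'
```

```text
time_s: 4.58
eef_pos: [0.616, 0.1878, 0.1191]
orientation: [-0.565, 0.825, -0.001, 0.001]
wrist_force: [4.7, -2.4, 0.1]
width: 0.0106
gripper_force: 60.2
time_s: 5.32
eef_pos: [0.6157, 0.1878, 0.1352]
orientation: [-0.564, 0.826, -0.0, 0.001]
wrist_force: [9.3, -1.5, -10.6]
width: 0.0112
gripper_force: 58.7
```

```bash
python3 -m handwheel '[[0.1,0,0.2,0,255],[0,0,0,0,255],[0,0,0,0,255]]'; python3 -m handwheel '[[0,0,0,-8,255],[0,0,0,-8,255],[0,0,0,-8,255],[0,0,0,0,255]]';python3 -c "from h import *;st()"
```

```text
time_s: 5.7
eef_pos: [0.6159, 0.1878, 0.1366]
orientation: [-0.564, 0.826, 0.0, -0.0]
wrist_force: [7.8, -1.7, -10.9]
width: 0.0113
gripper_force: 58.6
time_s: 6.2
eef_pos: [0.6157, 0.1879, 0.1366]
orientation: [-0.38, 0.925, 0.0, -0.0]
wrist_force: [6.7, -2.1, -10.2]
width: 0.0111
gripper_force: 58.7
t 6.2 p [0.6157 0.1879 0.1366] yaw_y 134.6 j [ 0.55  0.49 -0.07 -0.   -1.01 -1.34] w 0.0111 F [  6.7  -2.1 -10.2] g 58.7
```

```bash
python3 -m handwheel '[[0,0,0,-8,255],[0,0,0,-8,255],[0,0,0,-8,255],[0,0,0,-8,255],[0,0,0,-8,255],[0,0,0,-8,255],[0,0,0,-4,255],[0,0,0,0,255]]';python3 - <<'E'
from h import *;from station import r;import cv2
o=st();print(o["ft_torque"]);s=r.snapshot("wrist");cv2.imwrite("pics/wrist3.png",s["frame"][:,:,::-1])
E
```

```text
time_s: 7.2
eef_pos: [0.6158, 0.1883, 0.1366]
orientation: [0.064, 0.998, 0.0, -0.0]
wrist_force: [5.8, -0.6, -9.6]
width: 0.011
gripper_force: 58.8
t 7.2 p [0.6158 0.1883 0.1366] yaw_y 82.7 j [ 0.55  0.49 -0.07 -0.   -1.01 -2.25] w 0.011 F [ 5.8 -0.6 -9.6] g 58.8
[-0.03593668 -1.94206047 -0.04975345]
```

View pics/wrist3.png

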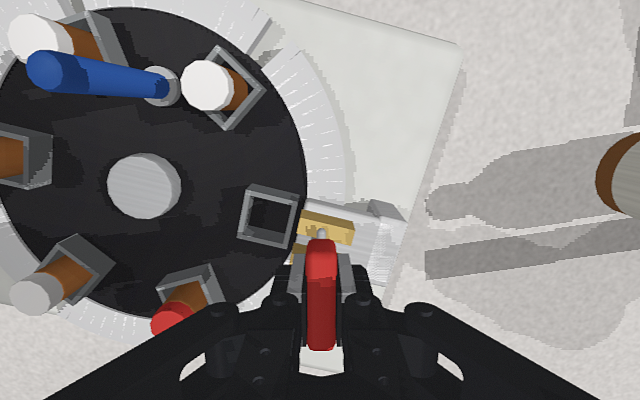

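The bar has turned about 76° and stayed aligned in the pads. I'll set it down on the collar, release and rise.

```bash
python3 -m handwheel '[[0,0,-0.3,0,255],[0,0,0,0,200],[0,0,0,0,120],[0,0,0,0,120],[0,0,0,0,120],[0,0,3,0,120],[0,0,3,0,120],[0,0,1.5,0,120],[0,0,0,0,120]]' 40;python3 - <<'E'
from h import *;from station import r;import cv2
o=st();s=r.snapshot("wrist");cv2.imwrite("pics/wrist4.png",s["frame"][:,:,::-1]);np.savez("wrist.npz",**s);np.savez("wobs.npz",p=o["eef_pos"],q=o["orientation"])
E
```

```text
time_s: 8.38
eef_pos: [0.6158, 0.1883, 0.2124]
orientation: [0.063, 0.998, 0.001, 0.001]
wrist_force: [-0.4, -0.2, 0.0]
width: 0.0452
gripper_force: 0.0
t 8.38 p [0.6158 0.1883 0.2124] yaw_y 82.7 j [ 0.55  0.43  0.03 -0.   -1.17 -2.24] w 0.0452 F [-0.4 -0.2  0. ] g 0.0
```

View pics/wrist4.png

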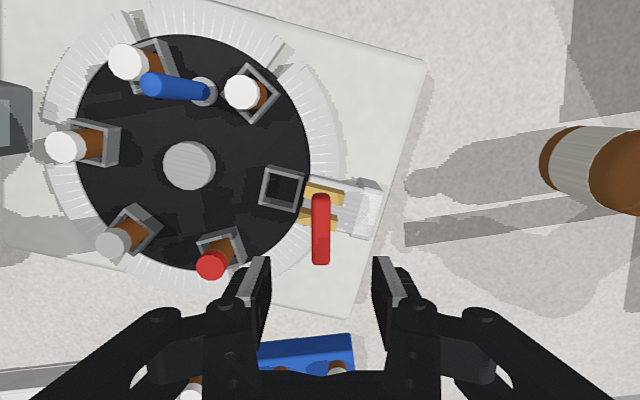

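The handle stays out and twisted; the bar is at (320,230), roughly across the radial direction, and the peg top is at (152,83). Next, the peg.

```bash
python3 -m handwheel '[[-1.2,-1,0,9.6,120],[-1.2,-1,0,9.6,120],[-1.2,-1,0,9.6,120],[-1.2,-1,0,9.6,120],[-1.2,-1,0,9.6,120],[-1.2,-1,0,9.6,120],[-1.2,-1.1,0,9.6,120],[-1.3,-1.2,0,9.6,120],[0,0,0,0,120],[0,0,0,0,120]]';python3 - <<'E'
from h import *;from station import r;import cv2
o=st();s=r.snapshot("wrist");cv2.imwrite("pics/wrist5.png",s["frame"][:,:,::-1]);np.savez("wrist.npz",**s);np.savez("wobs.npz",p=o["eef_pos"],q=o["orientation"])
E
```

```text
time_s: 9.68
eef_pos: [0.5186, 0.1053, 0.2106]
orientation: [-0.569, 0.822, 0.0, -0.0]
wrist_force: [0.7, -0.1, -0.0]
width: 0.0449
gripper_force: 0.0
t 9.68 p [0.5186 0.1053 0.2106] yaw_y 159.4 j [ 0.51  0.24 -0.26 -0.   -1.07 -0.87] w 0.0449 F [ 0.7 -0.1 -0. ] g 0.0
```

View pics/wrist5.png

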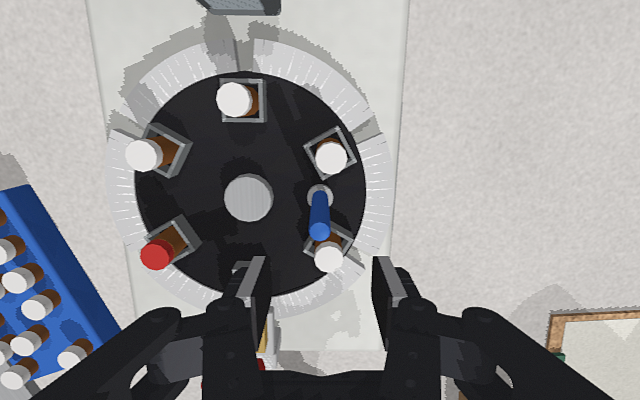

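The peg top at (319,232) lies centred between the fingers. Descending and gripping it lightly.

```bash
python3 -m handwheel '[[0,0,-3,0,120],[0,0,-3,0,120],[0,0,-1.7,0,120],[0,0,-1,0,120],[0,0,0,0,200],[0,0,0,0,220],[0,0,0,0,255],[0,0,0,0,255],[0,0,0,0,255]]' 20;python3 - <<'E'
from h import *
print(wr(319,231,.155)); st()
h=np.array([.575,.0835]);
P=[h+.06*np.array([np.cos(t),np.sin(t)]) for t in np.radians(69+np.linspace(90,-30,13))]
print(np.round(np.diff(P,axis=0)*100,2).tolist(),P[0],P[-1])
E
```

```text
time_s: 10.85
eef_pos: [0.5199, 0.1054, 0.125]
orientation: [-0.57, 0.821, -0.001, 0.002]
wrist_force: [5.9, -1.5, -3.6]
width: 0.0133
gripper_force: 21.5
[0.51832387 0.10546814 0.155     ]
t 10.85 p [0.5199 0.1054 0.125 ] yaw_y 159.5 j [ 0.51  0.33 -0.37  0.   -0.86 -0.86] w 0.0133 F [ 5.9 -1.5 -3.6] g 21.5
[[0.46, 0.94], [0.61, 0.85], [0.75, 0.73], [0.87, 0.58], [0.96, 0.43], [1.01, 0.25], [1.04, 0.07], [1.04, -0.11], [1.01, -0.29], [0.94, -0.46], [0.85, -0.61], [0.73, -0.75]] [0.51898517 0.10500208] [0.62162876 0.12125922]
```

```bash
python3 -m handwheel '[[0.56,0.94,0,0,255],[0.61,0.85,0,0,255],[0.75,0.73,0,0,255],[0.87,0.58,0,0,255],[0.96,0.43,0,0,255],[1.01,0.25,0,0,255]]';python3 -m handwheel '[[1.04,0.07,0,0,255],[1.04,-0.11,0,0,255],[1.01,-0.29,0,0,255],[0.94,-0.46,0,0,255],[0.85,-0.61,0,0,255],[0.73,-0.75,0,0,255],[0,0,0,0,255],[0,0,0,0,255]]';python3 -c "from h import *;st()"
```

```text
time_s: 11.6
eef_pos: [0.5653, 0.148, 0.125]
orientation: [-0.57, 0.822, 0.003, 0.002]
wrist_force: [-8.6, 15.1, 5.2]
width: 0.0136
gripper_force: 22.4
time_s: 12.6
eef_pos: [0.6235, 0.1223, 0.1249]
orientation: [-0.571, 0.821, -0.0, 0.002]
wrist_force: [3.3, 3.2, 0.9]
width: 0.013
gripper_force: 22.0
t 12.6 p [0.6235 0.1223 0.1249] yaw_y 159.6 j [ 0.45  0.49 -0.11  0.   -0.97 -0.8 ] w 0.013 F [3.3 3.2 0.9] g 22.0
```

```bash
python3 -m handwheel '[[0,0,0,0,200],[0,0,0,0,150],[0,0,0,0,120],[0,0,0,0,120],[0,0,3,0,120],[0,0,3,0,120],[-1.6,-0.7,3,0,120],[-1.6,-0.7,1.5,-2,120],[-1.6,-0.7,0,-2,120],[0,0,0,0,120],[0,0,0,0,120]]';python3 - <<'E'
from h import *;from station import r;import cv2
o=st();s=r.snapshot("wrist");np.savez("wrist.npz",**s);np.savez("wobs.npz",p=o["eef_pos"],q=o["orientation"])
cv2.imwrite("pics/wrist6.png",cv2.resize(s["frame"][:,:,::-1],(800,500),interpolation=cv2.INTER_CUBIC))
E
```

```text
time_s: 13.98
eef_pos: [0.5745, 0.1005, 0.2292]
orientation: [-0.541, 0.841, -0.0, 0.0]
wrist_force: [-0.5, -1.1, -1.2]
width: 0.0453
gripper_force: 0.0
t 13.97 p [0.5745 0.1005 0.2292] yaw_y 155.6 j [ 0.45  0.32 -0.1   0.   -1.15 -0.88] w 0.0453 F [-0.5 -1.1 -1.2] g 0.0
```

View pics/wrist6.png

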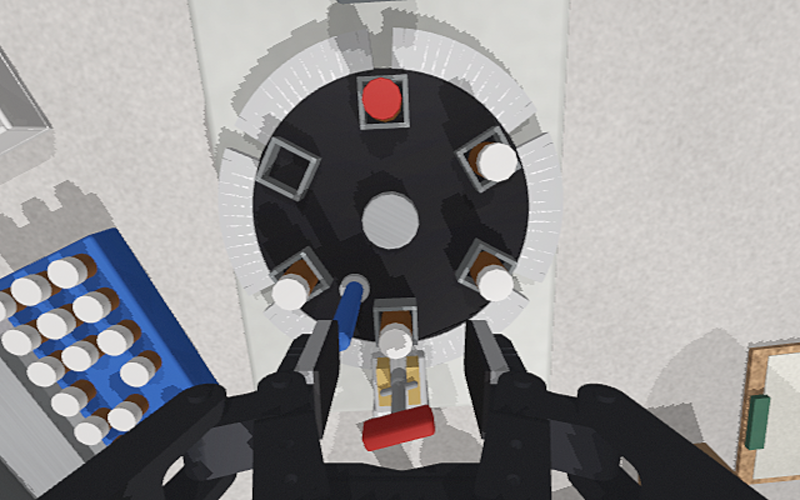

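The picture (1.25x) shows the red vial on the reader side, with its cap at (382,98). The other caps are at (498,161), (495,284), (397,342) and (291,292). The handle bar, at (398,428), is still out.

```bash
python3 - <<'E'
from h import *
from scipy.optimize import least_squares
w=lambda a,b,z:wr((a+.5)/1.25-.5,(b+.5)/1.25-.5,z)
obs=[(78,180,w(381.5,98,.11)),(78,120,w(498.5,161,.11)),(78,60,w(495.5,285,.11)),(78,0,w(397.5,343,.11)),(78,-60,w(291,293,.11))]
f=lambda q:np.concatenate([p[:2]-q[:2]-d/1000*np.array([np.cos(q[2]+np.radians(a)),np.sin(q[2]+np.radians(a))]) for d,a,p in obs])
s=least_squares(f,[.55,.05,.9]);print(s.x,np.degrees(s.x[2]),np.round(s.fun.reshape(-1,2)*1e3,1).tolist())
E
```

```text
[0.573486   0.08410671 1.1944624 ] 68.43765456429782 [[0.4, 0.6], [0.6, 0.0], [1.4, -0.2], [-1.0, -0.2], [-1.4, -0.3]]
```

Tray angle is within 0.3° of the target. Back to the handle.

```bash
python3 -m handwheel '[[0.5,1.1,0,-9,120],[0.5,1.1,0,-9,120],[0.5,1.1,0,-9,120],[0.5,1.1,0,-9,120],[0.5,1.1,0,-9,120],[0.5,1.1,0,-9,120],[0.5,1.1,0,-9,120],[0.6,1.1,0,-10,120],[0,0,0,0,120],[0,0,-3,0,120],[0,0,-3,0,120],[0,0,-2,0,120]]';python3 -m handwheel '[[0,0,-1.5,0,120],[0,0,0,0,120],[0,0,0,0,120]]'; python3 -c "from h import *;st()"
```

```text
time_s: 15.52
eef_pos: [0.6145, 0.1877, 0.1474]
orientation: [0.063, 0.998, -0.001, -0.001]
wrist_force: [-0.1, -0.3, 0.2]
width: 0.0451
gripper_force: 0.0
time_s: 15.9
eef_pos: [0.6159, 0.1886, 0.1353]
orientation: [0.065, 0.998, 0.0, 0.001]
wrist_force: [-0.1, -0.5, -0.1]
width: 0.0453
gripper_force: 0.0
t 15.9 p [0.6159 0.1886 0.1353] yaw_y 82.6 j [ 0.55  0.49 -0.07  0.   -1.   -2.25] w 0.0453 F [-0.1 -0.5 -0.1] g 0.0
```

```bash
python3 -m handwheel '[[0,0,0,0,200],[0,0,0,0,255],[0,0,0,0,255],[0,0,0,0,255],[0,0,0,0,255],[0,0,0.3,0,255],[0,0,0.2,0,255],[0,0,0,0,255],[0,0,0,0,255]]' 60; python3 -m handwheel '[[0,0,0,8,255],[0,0,0,8,255],[0,0,0,8,255],[0,0,0,8,255],[0,0,0,8,255],[0,0,0,8,255],[0,0,0,8,255],[0,0,0,8,255],[0,0,0,8,255],[0,0,0,4,255],[0,0,0,0,255],[0,0,0,0,255]]'; python3 -c "from h import *;o=st();print(o['ft_torque'])"
```

```text
time_s: 17.02
eef_pos: [0.6152, 0.1883, 0.1361]
orientation: [0.066, 0.998, -0.0, -0.001]
wrist_force: [5.6, -1.6, -10.3]
width: 0.0111
gripper_force: 58.8
time_s: 18.52
eef_pos: [0.6157, 0.1875, 0.1362]
orientation: [-0.563, 0.827, -0.0, -0.001]
wrist_force: [7.9, -4.0, -9.7]
width: 0.0109
gripper_force: 58.9
t 18.52 p [0.6157 0.1875 0.1362] yaw_y 158.5 j [ 0.55  0.49 -0.07  0.   -1.01 -0.92] w 0.0109 F [ 7.9 -4.  -9.7] g 58.9
[-1.18679149 -2.43885022  0.01479976]
```

```bash
python3 -m handwheel '[[0,0,-0.4,0,255],[0,0,-0.4,0,255],[0,0,-0.4,0,255],[0,0,-0.3,0,255],[0,0,-0.3,0,255],[0,0,0,0,255],[0,0,0,0,255]]'; python3 -c "from h import *;o=st()"
```

```text
time_s: 19.4
eef_pos: [0.6159, 0.1875, 0.1207]
orientation: [-0.563, 0.826, -0.001, -0.0]
wrist_force: [6.3, -4.6, -1.7]
width: 0.0104
gripper_force: 60.1
t 19.4 p [0.6159 0.1875 0.1207] yaw_y 158.5 j [ 0.55  0.51 -0.09  0.   -0.98 -0.92] w 0.0104 F [ 6.3 -4.6 -1.7] g 60.1
```

```bash
python3 -m handwheel '[[0,0,0,0,200],[0,0,0,0,150],[0,0,0,0,120],[0,0,0,0,120],[0,0,3,0,120],[0,0,3,0,120],[0,0,3,0,120],[0,0,2,0,120],[-2,-4.3,0,-1.7,120],[-2.1,-4.3,0,-1.7,120],[0,0,0,0,120],[0,0,0,0,120]]'; python3 - <<'E'
from h import *;from station import r;import cv2
o=st();s=r.snapshot("wrist");cv2.imwrite("pics/wrist7.png",s["frame"][:,:,::-1])
t=r.snapshot("top")["frame"];d=r.snapshot("side")["frame"]
def blob(f,n):
    h=cv2.cvtColor(np.ascontiguousarray(f),cv2.COLOR_RGB2HSV);m=(((h[...,0]<6)|(h[...,0]>174))&(h[...,1]>150)&(h[...,2]>70)).astype(np.uint8)
    k,_,st_,c=cv2.connectedComponentsWithStats(m)
    print(n,[(st_[i].tolist(),np.round(c[i],1).tolist()) for i in range(1,k) if st_[i][4]>8])
blob(cv2.imread("pics/wrist1.png")[:,:,::-1],"w1");blob(s["frame"],"w7")
blob(np.load("top.npz")["frame"],"t1");blob(t,"t7");blob(np.load("side.npz")["frame"],"s1");blob(d,"s7")
E
```

```text
time_s: 20.9
eef_pos: [0.5745, 0.1026, 0.2317]
orientation: [-0.538, 0.843, -0.0, 0.001]
wrist_force: [0.3, 0.1, 0.5]
width: 0.0453
gripper_force: 0.0
t 20.9 p [0.5745 0.1026 0.2317] yaw_y 155.1 j [ 0.45  0.31 -0.1  -0.   -1.16 -0.89] w 0.0453 F [0.3 0.1 0.5] g 0.0
w1 [([219, 218, 29, 29, 648], [232.9, 232.3]), ([311, 299, 17, 58, 803], [318.7, 327.1])]
w7 [([288, 60, 31, 34, 824], [303.0, 76.1]), ([310, 297, 17, 58, 806], [318.0, 325.5])]
t1 [([295, 154, 7, 7, 35], [297.8, 157.3]), ([265, 162, 11, 6, 31], [270.4, 164.4]), ([464, 339, 10, 5, 43], [468.4, 341.3])]
t7 [([269, 163, 8, 5, 22], [272.4, 165.0]), ([318, 183, 7, 7, 42], [321.2, 186.1]), ([464, 339, 10, 6, 48], [468.4, 341.4])]
s1 [([522, 164, 8, 11, 55], [525.4, 169.2]), ([248, 212, 8, 8, 52], [251.4, 215.6]), ([234, 229, 16, 14, 108], [242.0, 235.7])]
s7 [([297, 204, 8, 8, 50], [300.7, 208.0]), ([234, 229, 16, 14, 105], [242.1, 235.6])]
```

The handle's red blob in the side view is back where it started, (242.1,235.6) against (242.0,235.7), so the plunger is home. The red vial is at the reader and the gripper is clear.

```bash
python3 -c "
from station import r
print(r.close_job())"
```

```text
the job is handed in; nothing more can be done
None
```

The red-capped vial is at the code reader with the plunger back home in its notch, and the job was handed in at about 21 s; I confirmed this from the camera images, and the judged result was not shown.

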